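# Lay out two repair kits from the bench stock

## Robot

A 6-joint arm with a two-finger parallel gripper is mounted at the origin on the work surface. World frame = base frame: x ahead of the robot, y to its left, z up, the work surface at z = 0. Lengths are in m, angles in degrees, forces in N, time in s.
With the tool pointing down it reaches from about 0.25 to 0.725 m from the base axis. Payload 9.7 kg.
Tool frame: the origin (TCP) lies where the fingers leave the gripper's body, on its centre line; the fingertips stand 73 mm ahead of it and the grasp point (between the pads) lies 54 mm ahead of it; y points along the fingers, x is the direction in which the jaws open and shut, and the axes are right-handed (so a half turn about y gives the same grasp; the last joint's range is limited). The gripper opens to 85 mm and grips with 20 to 120 N. Pads are 22 mm wide; open, the fingers measure 114 mm over their backs; the gripper's body (76 mm by 85 mm) begins 54 mm behind the grasp point. The pads swing forward as they close: fully open they stand 13 mm farther back than shut.
Start: joints at [-75.115, 4.979, 10.078, 95.1, 0, 90], TCP at [0.141, -0.532, 0.304] pointing down, gripper open.
Joint ranges: [-179.16, 179.16], [-48.56, 103.87], [-65.8, 70.77], [-126.05, 130.52], [-82.76, 87.17], [-180, 180]. Speed limits (degrees/s): [127.2, 127.2, 147.25, 180, 180, 180].

## Interface

Orientations are given as [roll, pitch, yaw] about the fixed x, y, z axes, in that order (R = Rz(yaw) Ry(pitch) Rx(roll)).
In Python, from workcell import sensors, imaging, bot, models gives the robot as it stands.
- The arm moves only by the tool arm_command, never from a script. Its argument "rows" is one flat list of numbers, 7 for each row, row after row: the shift along the tool's x, y, z in cm, then the turn, a rotation vector about the tool's x, y, z in degrees, then the gripper's target within -1 to 1 (fully open at 1, half-way at 0, shut at -1). A call has 1 to 12 rows; each row is the pose to reach, as a shift and turn from the pose commanded when the call began, along the tool's axes at that moment; what a row does not reach only later rows make up. A row lasts 1/12 s, in which the tool goes at most 41.7 mm and 7.16 degrees, less where a joint would pass 70% of its speed; a pose out of reach is approached as far as the arm can. A call with a gripper value outside its range is refused whole. The fingers move at their own pace and stop on an object; "force" is the grip in N (left out, the last holds). Time passes only in rows, so rows that repeat a pose let the fingers close. It gives the time, the measured TCP pose, the force and the opening at its end, in the units of the state.
- sensors.get_obs(): the state, without advancing time (a new reading comes with each control period).
- imaging.camera(name): name is "scene" or "top"; returns a dict with "pixels" (480x640x3 uint8, blue, green, red), "z_map" (480x640 float32, m along the optical axis (not along the pixel's ray), 0 where there is no reading), "camera_matrix" (3x3 intrinsics, pixels), "world_from_camera" (4x4, takes a point from camera to world coordinates). Camera axes: x right, y up, looking along -z (the intrinsics and any distortion apply to the point x, -y, -z); pixel columns grow to the right and rows downward; lengths in m; the calibration is good to about 2 mm. A picture is of the moment at which its call begins.
- bot.job_done(): hands the job in, once; it reports no verdict.
Trained networks look in the newest picture that a camera, given by its name, has taken for a name from the list of things; names that differ only in an ending like _2 or _b are one class to them, and where a whole thing is asked for, a point or a joint stands for the part that bears it (a point fixed in the world has none). Each returns a list of dicts, best first, with "conf" (0 to 1); they miss things now and then, are a little off and sometimes report something else, mostly with a low value. They report only what shows in the picture. A call takes as long as a camera call. They do not tell look-alikes from the thing itself.
- models.search_frame(thing, camera): "extent" ([centre column, centre row, width, height] in pixels, round what is visible of it).
- models.spot_point(thing, camera): "location" ([column, row] in pixels: a listed point, or the origin of a listed thing).
The state is a dict: "time": time; "q": joint angles; "qd": joint speeds; "joint_efforts": joint torques, N m; "ee_pos": TCP position; "tcp_rot": TCP orientation; "wrist_force": force on the tool from outside, world axes, zero at the start; "torque": the same for the moment, N m; "opening": finger opening in m.
Only numpy, scipy, OpenCV 4.12 (cv2) and the standard library are available. Lean on these libraries where they do the work, as an engineer would, in place of code of your own. Each camera call takes 0.05 s, during which the arm holds its last target.

## Task

Lay out the parts for two repairs: for the wheel hub, put the large ball bearing and the castle nut in the round steel dish; for the belt tensioner, put the small ball bearing, the long bolt and the large plain hex nut in the oblong steel tray. Everything is to lie flat on the floor of its dish or tray, side by side and not on top of one another, and the bearings are to be set down, not dropped. The short bolt and the small hex nut are not wanted: leave them where they lie.

Things in the scene. Friction and masses are not known exactly. Their poses are not given: they have to be found in the camera images.
- bearing_large: Large sealed ball bearing lying flat: a bright steel ring 62 mm across with a dark seal ring in its face and a 30 mm bore, 16 mm thick, about 0.2 kg. Origin at its centre, 8 mm above what it lies on; z is its axle axis. It lies on the bench at the start. All the stock lies on the open bench in the middle, pieces at least about 100 mm apart centre to centre, a few other workshop things among it. Take bearings and nuts by their outside: their bores do not let a finger in.
- bearing_small: Small sealed ball bearing lying flat: the same look, 47 mm across, 20 mm bore, 14 mm thick, about 0.11 kg. Origin at its centre, 7 mm above what it lies on; z is its axle axis.
- castle_nut: Castle nut standing on its flat face: big zinc-grey hexagon nut, 46 mm across flats (53 mm across corners), 33 mm high, its top 10 mm cut into six upright teeth with slots between, 30 mm bore, about 0.21 kg. Origin on its axis at half height, 16.5 mm above what it lies on; z is its axis (teeth up); one pair of flats faces +y and -y of its frame, the others 60 degrees round.
- bolt_long: Long hex bolt lying on its side: zinc-grey, 92.5 mm overall, shank 20 mm thick and 80 mm long, head a hexagon 30 mm across flats and 12.5 mm thick, about 0.26 kg. Origin on the axis of the shank at the balance point, 27 mm from the underside of the head and 53 mm from the tip, 13 mm above what it lies on; x points from the head to the tip (the shank dips 3.6 degrees from x towards the tip).
- nut_large: Large plain hex nut lying flat: zinc-grey, 30 mm across flats (35 mm across corners), 16 mm high, 20 mm bore, about 0.065 kg. Origin at its centre, 8 mm above what it lies on; z is its axis; one pair of flats faces +y and -y of its frame, the others 60 degrees round.
- bolt_short: Short hex bolt lying on its side, a spare that stays: as the long bolt, but 52.5 mm overall with a shank of 40 mm. Origin on its axis, 11.5 mm from the underside of the head; x points from the head to the tip.
- nut_small: Small plain hex nut lying flat, a spare that stays: 19 mm across flats, 10 mm high. Origin at its centre, 5 mm above the bench.
- round_dish: Round stainless-steel parts dish for the wheel hub kit, standing firmly on the bench (it does not slide): 190 mm across the rim, flat inner floor 172 mm across, wall 2 mm thick and 22 mm high. Origin under its centre on the bench; the inner floor is 3 mm above it. z is up.
- oblong_tray: Oblong steel parts tray for the belt tensioner kit, standing firmly on the bench (it does not slide): 240 mm long (x) by 140 mm wide (y) and 20 mm high outside, walls and floor 3 mm thick. Origin under its centre on the bench; the inner floor is 3 mm above it. z is up.
Mind the look-alikes: they are no part of the job. Leave any orange, red or yellow look-alike of the castle_nut alone.

How it is judged:
By the outcome, as a careful person would: the job done as asked, in the order asked, and still so for the second after the job is handed in, with the robot touching nothing.
It also fails if it takes over 120 s, if anything falls off the work surface, if the arm or the gripper's body presses on something with over 40 N, if the wrist force passes 120 N, or if a joint passes its speed limit or range.

## Working session

There is one attempt and no reset: what is moved stays moved. The work goes in short steps, Python scripts to look and compute and a tool call to move; the robot and the scene stay as the last step left them, time stands still between calls to the robot, and variables do not carry over. Pictures are saved under pics/ and viewed, and the job is handed in when it is done.

Besides the shell and the picture viewer there is one more tool, called after "Call:" by a JSON object that holds its "name" and its "arguments", one argument or row to a line. arm_command: Moves the arm, as the interface text tells. Its arguments: {"type":"object","properties":{"rows":{"type":"array","items":{"type":"number"}},"force":{"type":"number"}},"required":["rows"]}

```bash
mkdir -p pics; ls; python3 - <<'E'
from workcell import sensors, imaging, bot, models
import cv2,numpy as np
print(sensors.get_obs())
for n in ("scene","top"):
    c=imaging.camera(n); cv2.imwrite(f"pics/{n}0.png",c["pixels"]); np.savez(f"pics/{n}0.npz",**c)
    print(n,c["camera_matrix"],c["world_from_camera"])
    for t in "bearing_large bearing_small castle_nut bolt_long nut_large bolt_short nut_small round_dish oblong_tray".split():
        print(t,[(np.round(d["location"]),round(d["conf"],2)) for d in models.spot_point(t,n)][:4])
E
```

```text
pics
{'time': 0.0, 'q': array([-7.51153175e+01,  5.01016883e+00,  1.00351126e+01,  9.51000349e+01,
        2.07477312e-04,  9.00000268e+01]), 'qd': array([ 0.026112  ,  0.02014336, -0.01276511,  0.15847195,  0.01828776,
       -0.03621473]), 'joint_efforts': array([-7.45528978e-04, -5.20382380e+01,  4.64808726e+01,  1.61943136e-02,
       -1.62482429e-04, -1.76068227e-05]), 'ee_pos': array([ 0.14124701, -0.53141398,  0.30319785]), 'tcp_rot': array([-8.99997926e+01,  7.50911003e-02, -7.51153442e+01]), 'wrist_force': array([-0.70113805,  0.41520383, -0.41501724]), 'torque': array([-0.01088405,  0.023157  , -0.02719346]), 'opening': 0.08541572346919142}
scene [[608.56107613   0.         317.26725001]
 [  0.         608.56107613 239.95052895]
 [  0.           0.           1.        ]] [[-0.73848486 -0.53400377  0.41167958  0.92706226]
 [ 0.67420505 -0.59328183  0.43984569  0.43909581]
 [ 0.00936276  0.60237584  0.79815769  0.86657031]
 [ 0.          0.          0.          1.        ]]
bearing_large [(array([294., 371.]), 0.82)]
bearing_small [(array([402., 281.]), 0.39)]
castle_nut [(ar
[... 537 characters left out ...]
797 -0.17142428  0.3392212 ]
 [-0.99988734 -0.01165303 -0.00946123 -0.01925677]
 [-0.01131833  0.17131168  0.98515187  1.10776003]
 [ 0.          0.          0.          1.        ]]
bearing_large [(array([264., 180.]), 0.79), (array([261., 235.]), 0.49)]
bearing_small [(array([319., 225.]), 0.87)]
castle_nut [(array([461., 174.]), 0.95), (array([422., 182.]), 0.76), (array([378., 230.]), 0.69), (array([340., 323.]), 0.66)]
bolt_long [(array([382., 287.]), 0.81)]
nut_large [(array([262., 177.]), 0.74), (array([261., 289.]), 0.61)]
bolt_short [(array([320., 286.]), 0.78)]
nut_small [(array([263., 234.]), 0.37)]
round_dish [(array([177., 272.]), 0.65)]
oblong_tray [(array([467., 270.]), 0.74)]
```

View pics/top0.png

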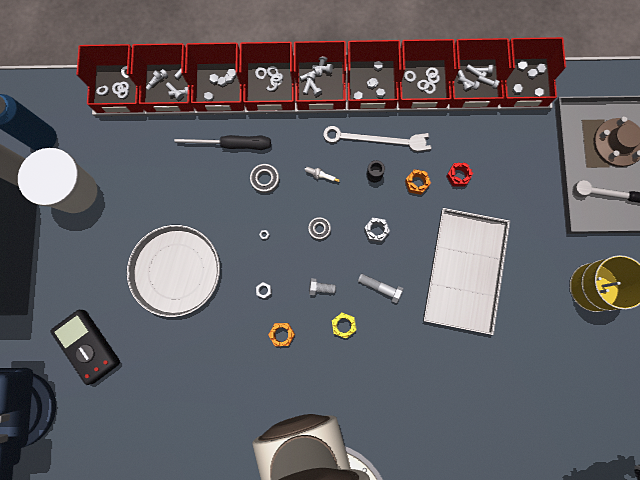

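View pics/scene0.png

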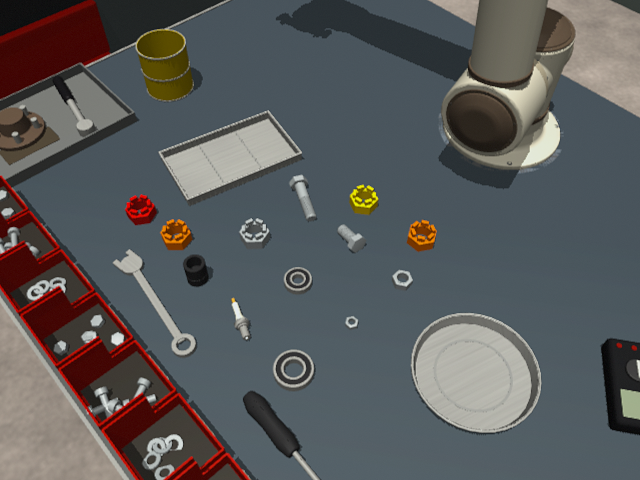

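```bash
cat > h.py <<'E'
import numpy as np,cv2
def cloud(c):
    K=c["camera_matrix"];T=c["world_from_camera"];z=c["z_map"]
    v,u=np.mgrid[0:480,0:640]
    P=np.stack([(u-K[0,2])/K[0,0]*z,-(v-K[1,2])/K[1,1]*z,-z],-1)
    return P@T[:3,:3].T+T[:3,3]
def blobs(W,zmin=.004,zmax=.06,amin=15):
    m=((W[...,2]>zmin)&(W[...,2]<zmax)&(W[...,0]>.2)&(W[...,0]<.75)&(abs(W[...,1])<.45)).astype(np.uint8)
    n,l,s,cc=cv2.connectedComponentsWithStats(m)
    return [(W[l==i],cc[i],s[i]) for i in range(1,n) if s[i][4]>amin]
def hexang(p,):
    # min width direction -> flats normal
    a=np.radians(np.arange(0,180,1)); pr=p[:,:2]@np.stack([np.cos(a),np.sin(a)])
    w=pr.max(0)-pr.min(0); return w
E
python3 - <<'E'
from h import *
for n in("top","scene"):
    W=cloud(np.load(f"pics/{n}0.npz"))
    b=W[(abs(W[...,2])<.02)&(W[...,0]>.3)&(W[...,0]<.6)&(abs(W[...,1])<.2)]
    print(n,"bench z",np.median(b[:,2]))
    for p,c,s in blobs(W):
        zt=np.percentile(p[:,2],95)
        q=p[p[:,2]>zt-.004][:,:2].astype(np.float32)
        ce,r=cv2.minEnclosingCircle(q*1000); R=cv2.minAreaRect(q*1000)
        w=hexang(q)*1000
        w3=(w[:60]+w[60:120]+w[120:])/3
        print(c.round(),s[4],"ztop",zt.round(4),"circ",np.round(ce,1),round(r,1),"rect",np.round(R[0],1),np.round(R[1],1),round(R[2],1),"w",w.min().round(1),w.max().round(1),"hexmin",w3.argmin(),w3.min().round(1),w3.max().round(1))
E
```

```text
top bench z -0.0008101336369485956
[247. 146.] 209 ztop 0.0276 circ [749.4 161.5] 45.6 rect [746.5 161.5] [91.2  6.9] 89.9 w 7.0 91.2 hexmin 59 55.0 60.8
[420. 147.] 109 ztop 0.0116 circ [ 745.6 -215.8] 23.1 rect [ 742.6 -215.8] [45.6 12.9] 89.4 w 13.0 46.1 hexmin 0 31.5 33.5
[375. 171.] 314 ztop 0.0472 circ [ 685.4 -114.9] 18.5 rect [ 685.5 -115. ] [34.4 34.3] 57.0 w 33.8 36.9 hexmin 27 34.6 35.4
[459. 174.] 377 ztop 0.0341 circ [ 679.4 -297.8] 22.3 rect [ 679.1 -297.2] [42.5 40.4] 25.2 w 40.4 43.9 hexmin 53 41.8 43.1
[264. 178.] 537 ztop 0.018 circ [677.8 123.7] 31.2 rect [677.4 123.9] [61.5 58.7] 1.1 w 58.7 62.0 hexmin 16 60.5 61.3
[319. 174.] 209 ztop 0.0205 circ [687.5   3.1] 31.2 rect [686.3   3.3] [60.9 16.2] 80.9 w 16.2 62.5 hexmin 51 41.0 43.1
[417. 181.] 358 ztop 0.0346 circ [ 664.6 -206.7] 21.5 rect [ 664.1 -206.1] [42.  38.2] 15.2 w 38.2 42.7 hexmin 45 39.6 42.2
[472. 266.] 1374 ztop 0.0225 circ [ 472.1 -301.6] 140.6 rect [ 472.3 -300.9] [143.8 243.3] 78.1 w 143.7 281.3 hexmin 18 234.4 247.4
[319. 228.] 331 ztop 0.016 circ [565.7   5.6] 23.4 rect [565.3   6.1] [44.7 43.7]
[... 8579 characters left out ...]
1.5
[507. 397.] 16 ztop 0.0067 circ [470.1 369.9] 5.1 rect [471.  369.9] [8.2 8.6] 47.9 w 7.6 9.9 hexmin 18 8.2 8.9
[520. 403.] 37 ztop 0.0059 circ [465.9 386.2] 11.4 rect [464.5 389. ] [22.7  9.3] 26.5 w 9.4 22.7 hexmin 56 17.1 18.2
[483. 404.] 24 ztop 0.0062 circ [505.6 352.9] 7.0 rect [504.3 353. ] [12.2  9.7] 80.2 w 9.6 13.9 hexmin 54 11.2 11.8
[491. 406.] 17 ztop 0.0055 circ [501.5 362.9] 5.8 rect [499.8 363.2] [11.   8.2] 72.3 w 8.2 11.2 hexmin 42 10.0 10.4
[498. 416.] 21 ztop 0.0061 circ [503.9 377.2] 8.1 rect [503.2 378.3] [15.7  6.9] 31.4 w 7.0 16.3 hexmin 1 11.8 12.9
[467. 419.] 17 ztop 0.0061 circ [540.1 352.5] 7.7 rect [540.7 349.9] [15.4  7.7] 12.3 w 7.7 15.5 hexmin 42 11.6 12.1
```

```bash
cat >> h.py <<'E'
from scipy.spatial.transform import Rotation as Ro
def move(x,y,z,yaw):
    """world mm target of TCP + jaw yaw -> row (cm, deg) from measured pose"""
    from workcell import sensors
    o=sensors.get_obs(); R=Ro.from_euler('xyz',o["tcp_rot"],degrees=True)
    d=R.inv().apply(np.array([x,y,z])/1000-o["ee_pos"])*100
    rv=(R.inv()*Ro.from_euler('xyz',[-90,0,yaw],degrees=True)).as_rotvec(degrees=True)
    print("t",round(o["time"],2),"pos",(o["ee_pos"]*1000).round(1),"rot",o["tcp_rot"].round(1),"q",o["q"].round(0),"open",round(o["opening"]*1000,1),"F",o["wrist_force"].round(1))
    print("ROW",d.round(2),rv.round(1),"dist mm",(np.linalg.norm(d)*10).round())
E
python3 - <<'E'
from h import *
from scipy.optimize import least_squares
Ws=[cloud(np.load(f"pics/{n}0.npz")) for n in("top","scene")]
def near(x,y,r,z0,z1):
    return np.concatenate([W[(np.hypot(W[...,0]-x,W[...,1]-y)<r)&(W[...,2]>z0)&(W[...,2]<z1)] for W in Ws])*1000
for nm,x,y,z0,z1,ap in(("castle",.5606,-.1156,.006,.022,23),("nutL",.435,.1233,.004,.0135,15)):
    p=near(x,y,.04,z0,z1); k=np.radians(np.arange(0,360,60))
    p=p[np.hypot(p[:,0]-x*1e3,p[:,1]-y*1e3)>ap*.9]
    for a0 in (0,20,40):
        f=lambda v:((p[:,:2]-v[:2])@np.stack([np.cos(k+v[2]),np.sin(k+v[2])])).max(1)-ap
        r=least_squares(f,[x*1e3,y*1e3,np.radians(a0)],loss="soft_l1",x_scale=[1,1,.1])
        print(nm,len(p),r.x[:2].round(1),np.degrees(r.x[2])%60,r.cost)
for i,nn in enumerate(("top","scene")):
    W=Ws[i]; 
    m=(np.hypot(W[...,0]-.43,W[...,1]+.14)<.065)&(W[...,2]>.006)
    p=W[m]*1000; m0=p[:,:2].mean(0);u=np.linalg.svd(p[:,:2]-m0)[2][0] if len(p)<3000 else None
    s=(p[:,:2]-m0)@u; n=np.array([-u[1],u[0]]); t=(p[:,:2]-m0)@n
    R=cv2.minAreaRect(p[:,:2].astype(np.float32)); print(nn,"bolt",m0.round(1),np.degrees(np.arctan2(u[1],u[0])),s.min(),s.max(),R)
    for a in np.arange(-60,60,10): 
        k=(s>a)&(s<=a+10)
        if k.any(): print(a,t[k].min().round(1),t[k].max().round(1),p[k,2].max().round(1))
E
```

```text
castle 246 [ 560.4 -116.2] 50.30475549895251 113.45505738379462
castle 246 [ 560.4 -116.2] 50.3047096733205 113.45505738939246
castle 246 [ 560.4 -116.2] 50.30471018708389 113.45505738929762
nutL 105 [434.5 123.2] 33.888292199756904 231.60486182933482
nutL 105 [434.5 123.2] 33.677261996397895 231.59907137282377
nutL 105 [434.5 123.2] 33.67802721576035 231.59907141174563
top bolt [ 436.7 -124.7] 63.69722194208138 -38.445560271137715 48.08307047789378 ((440.30023193359375, -121.0896987915039), (86.4954833984375, 34.83770751953125), 63.866905212402344)
-40 -19.2 15.7 34.1
-30 -17.4 14.4 31.7
-20 -10.3 8.5 27.7
-10 -10.5 8.5 25.7
0 -9.8 8.2 24.7
10 -9.5 8.5 25.9
20 -9.7 8.3 25.2
30 -10.6 8.8 22.7
40 -9.6 8.7 21.8
scene bolt [ 437.9 -125.9] 64.80399361002851 -40.60897399792026 48.619504402512156 ((439.91058349609375, -122.23880004882812), (88.70258331298828, 34.090003967285156), 61.981754302978516)
-50 -8.3 -8.3 21.8
-40 -15.3 18.7 33.5
-30 -15.4 17.5 32.5
-20 -8.2 10.5 25.8
-10 -8.6 11.2 25.4
0 -8.5 10.9 25.5
10 -8.3 11.1 24.0
20 -8.5 11.2 23.2
30 -8.2 11.3 23.9
40 -9.2 10.2 23.5
```

```bash
python3 -c "
from h import *
move(678,124,260,-75)"
```

```text
t 1.0 pos [ 141.3 -531.6  303.9] rot [-90.   -0.  -75.1] q [-75.   5.  10.  95.   0.  90.] open 85.3 F [ 0.7  0.1 -0.2]
ROW [-49.57   4.39  68.71] [-0.  -0.1  0. ] dist mm 848.0
```

Call:
{"name": "arm_command", "arguments": {
  "rows": [-49.6,4.4,68.7,0,0,0,1,-49.6,4.4,68.7,0,0,0,1,-49.6,4.4,68.7,0,0,0,1,-49.6,4.4,68.7,0,0,0,1,-49.6,4.4,68.7,0,0,0,1,-49.6,4.4,68.7,0,0,0,1,-49.6,4.4,68.7,0,0,0,1,-49.6,4.4,68.7,0,0,0,1,-49.6,4.4,68.7,0,0,0,1,-49.6,4.4,68.7,0,0,0,1,-49.6,4.4,68.7,0,0,0,1,-49.6,4.4,68.7,0,0,0,1],
  "force": 40
}}

```text
time: 2.0
ee_pos: [0.4583, -0.1431, 0.2781]
tcp_rot: [-90.0, -0.0, -75.1]
wrist_force: [1.3, -1.1, -0.2]
opening: 0.0856
```

```bash
python3 -c "
from h import *
move(678,124,200,-75)"
```

```text
t 2.0 pos [ 458.3 -143.1  278.1] rot [-90.   -0.  -75.1] q [-17.  -5.  -3.  92.  -0. 148.] open 85.6 F [ 1.3 -1.1 -0.2]
ROW [-20.17   7.82  28.09] [-0.  -0.1  0. ] dist mm 355.0
```

Call:
{"name": "arm_command", "arguments": {
  "rows": [-20.2,7.8,28.1,0,-10,0,1,-20.2,7.8,28.1,0,-10,0,1,-20.2,7.8,28.1,0,-10,0,1,-20.2,7.8,28.1,0,-10,0,1,-20.2,7.8,28.1,0,-10,0,1,-20.2,7.8,28.1,0,-10,0,1,-20.2,7.8,28.1,0,-10,0,1,-20.2,7.8,28.1,0,-10,0,1,-20.2,7.8,28.1,0,-10,0,1,-20.2,7.8,28.1,0,-10,0,1,-20.2,7.8,28.1,0,-10,0,1]
}}

```text
time: 2.92
ee_pos: [0.6772, 0.1234, 0.1985]
tcp_rot: [-90.1, 0.0, -65.0]
wrist_force: [-0.1, -0.3, -0.6]
opening: 0.0857
```

```bash
python3 -c "
from h import *
move(678,124.2,100,-65)
from workcell import imaging
for n in ('scene','top'):
  c=imaging.camera(n); cv2.imwrite('pics/%s1.png'%n,c['pixels'])
  W=cloud(c)
  m=(W[...,2]>.06)&(W[...,2]<.30)&(np.hypot(W[...,0]-.678,W[...,1]-.124)<.08)
  p=W[m]; print(n,len(p), np.sort(p[:,2])[[0,5,20,50]]*1000)
  q=p[p[:,2]<p[:,2].min()+.02]; print(q.mean(0),q.min(0),q.max(0))
"
```

```text
t 2.92 pos [677.2 123.4 198.5] rot [-90.1   0.  -65. ] q [ 10.  24.  21.  87.  -0. 165.] open 85.7 F [-0.1 -0.3 -0.6]
ROW [-0.04  9.85  0.13] [ 0.1 -0.  -0. ] dist mm 98.0
scene 4334 [138.48968873 140.7865689  144.11003218 147.75836758]
[0.68287751 0.12118756 0.15027646] [0.64782622 0.07484284 0.13848969] [0.70710417 0.17685679 0.15832721]
top 467 [143.56892606 149.46461844 159.76859527 185.04136262]
[0.68947554 0.07437683 0.15460206] [0.68400135 0.06846196 0.14356893] [0.69488488 0.08298439 0.16341535]
```

View pics/scene1.png

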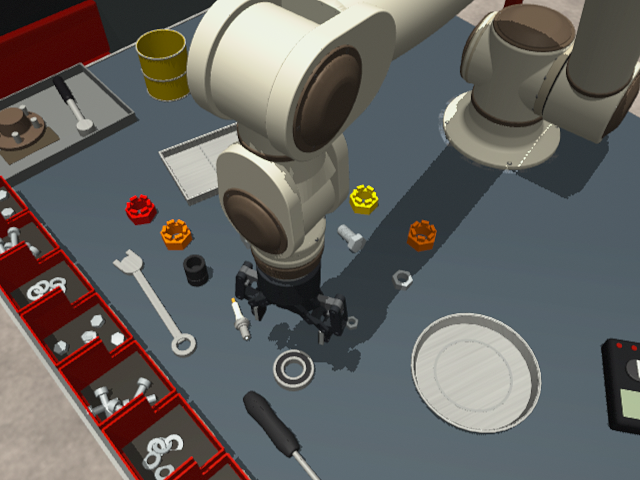

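Call:
{"name": "arm_command", "arguments": {
  "rows": [0,4,0.1,0,0,0,1,0,8,0.1,0,0,0,1,0,10.5,0.1,0,0,0,1,0,11.8,0.1,0,0,0,1,0,12.5,0.1,0,0,0,1,0,12.9,0.1,0,0,0,1,0,12.9,0.1,0,0,0,1,0,12.9,0.1,0,0,0,1]
}}

```text
time: 3.68
ee_pos: [0.6789, 0.1227, 0.0731]
tcp_rot: [-89.8, -0.0, -65.1]
wrist_force: [0.3, 1.2, 1.0]
opening: 0.0852
```

Call:
{"name": "arm_command", "arguments": {
  "rows": [0,0,0,0,0,0,0.2,0,0,0,0,0,0,0,0,0,0,0,0,0,-0.2,0,0,0,0,0,0,-0.4,0,0,0,0,0,0,-0.5,0,0,0,0,0,0,-0.5,0,0,0,0,0,0,-0.5,0,0,0,0,0,0,-0.5],
  "force": 50
}}

```text
time: 4.35
ee_pos: [0.6788, 0.1229, 0.0729]
tcp_rot: [-89.9, -0.0, -65.1]
wrist_force: [-0.4, 0.1, 5.8]
opening: 0.06
```

Call:
{"name": "arm_command", "arguments": {
  "rows": [0,0,0,0,0,0,0.5,0,0,0,0,0,0,1,0,0,0,0,0,0,1,0,0,0,0,0,0,1]
}}

```text
time: 4.68
ee_pos: [0.678, 0.1228, 0.0709]
tcp_rot: [-90.0, 0.0, -65.1]
wrist_force: [-0.5, -0.6, 0.7]
opening: 0.0855
```

```bash
python3 -c "
from h import *
move(678,124.2,69,-65)
from workcell import imaging
for n in ('scene','top'):
  c=imaging.camera(n); cv2.imwrite('pics/%s2.png'%n,c['pixels'])
  W=cloud(c)
cv2.imwrite('pics/s2c.png',cv2.resize(cv2.imread('pics/scene2.png')[280:430,200:400],None,fx=4,fy=4)) 
"
```

```text
t 4.68 pos [678.  122.8  70.9] rot [-90.    0.  -65.1] q [ 10.  26.   9.  74.   0. 165.] open 85.5 F [-0.5 -0.6  0.7]
ROW [-0.13  0.19  0.06] [ 0.  -0.1 -0. ] dist mm 2.0
```

View pics/s2c.png

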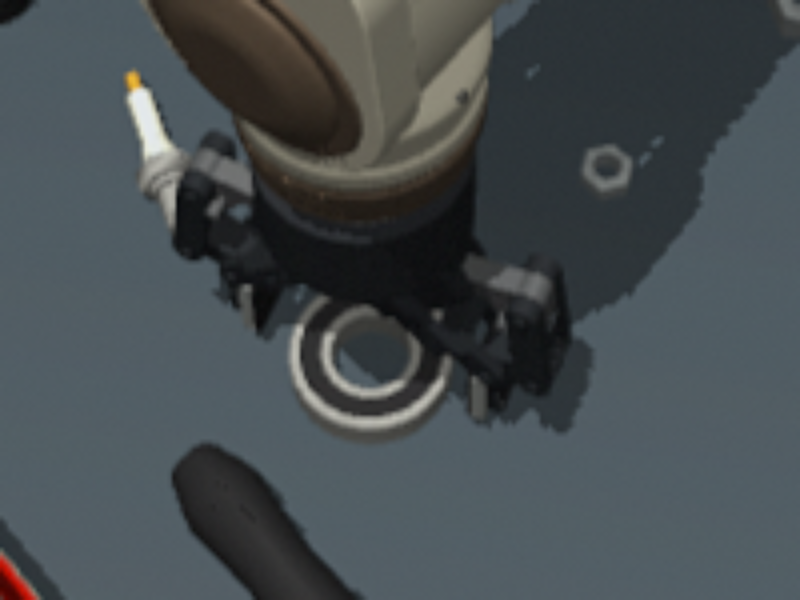

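Call:
{"name": "arm_command", "arguments": {
  "rows": [-0.1,0.2,0.1,0,0,0,1,-0.1,0.4,0.1,0,0,0,1,-0.1,0.4,0.1,0,0,0,1,-0.1,0.4,0.1,0,0,0,0.4,-0.1,0.4,0.1,0,0,0,0,-0.1,0.4,0.1,0,0,0,-0.3,-0.1,0.4,0.1,0,0,0,-0.6,-0.1,0.4,0.1,0,0,0,-0.6,-0.1,0.4,0.1,0,0,0,-0.6,-0.1,0.4,0.1,0,0,0,-0.6]
}}

```text
time: 5.62
ee_pos: [0.6789, 0.1242, 0.0677]
tcp_rot: [-89.9, -0.0, -65.1]
wrist_force: [0.2, -0.5, 5.3]
opening: 0.0603
```

```bash
python3 -c "
from h import *
move(678,124.2,67,-65)
"
```

```text
t 5.62 pos [678.9 124.2  67.7] rot [-89.9  -0.  -65.1] q [ 10.  26.   9.  73.   0. 165.] open 60.3 F [ 0.2 -0.5  5.3]
ROW [-0.04  0.07 -0.08] [-0.1 -0.1  0. ] dist mm 1.0
```

Call:
{"name": "arm_command", "arguments": {
  "rows": [0,-0.5,0,0,0,0,-0.6,0,-1.5,0,0,0,0,-0.6,0,-3,0,0,0,0,-0.6,0,-5,0,0,0,0,-0.6,0,-7,0,0,0,0,-0.6,0,-8.5,0,0,0,0,-0.6,0,-9,0,0,0,0,-0.6,0,-9,0,0,0,0,-0.6]
}}

```text
time: 6.28
ee_pos: [0.6791, 0.1242, 0.1588]
tcp_rot: [-89.9, -0.0, -65.1]
wrist_force: [0.9, 0.4, -2.5]
opening: 0.0603
```

```bash
python3 -c "
from h import *
# dish target: centre (478.3,311), offset 40 along 60deg
move(498.3,345.6,160,-30)
from workcell import imaging
for n in ('scene',):
  c=imaging.camera(n); cv2.imwrite('pics/%s3.png'%n,cv2.resize(c['pixels'][250:400,220:420],None,fx=4,fy=4))
"
```

```text
t 6.28 pos [679.1 124.2 158.8] rot [-89.9  -0.  -65.1] q [ 10.  24.  17.  83.   0. 165.] open 60.3 F [ 0.9  0.4 -2.5]
ROW [-27.69  -0.16  -7.08] [ -0.1 -35.1   0.1] dist mm 286.0
```

View pics/scene3.png

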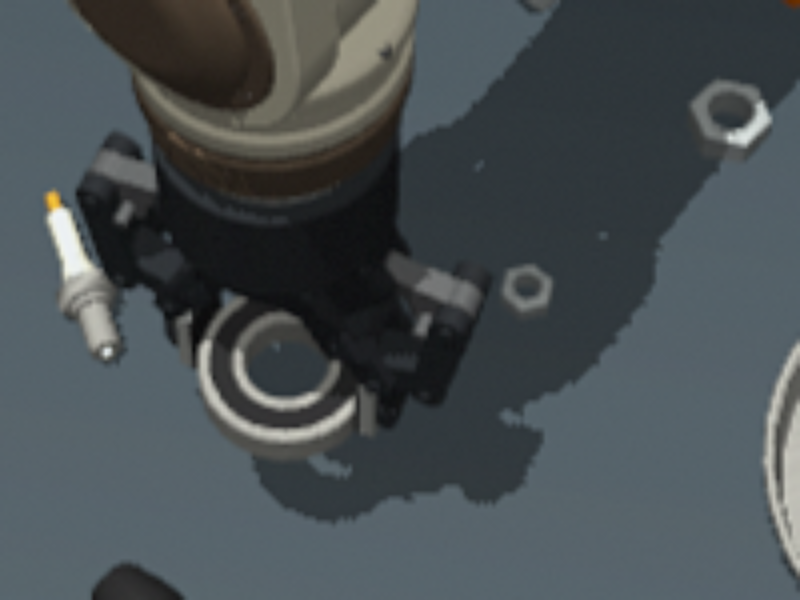

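Call:
{"name": "arm_command", "arguments": {
  "rows": [-1.4,0,-0.4,0,-2,0,-0.6,-4.2,0,-1.1,0,-5,0,-0.6,-7.5,0,-1.9,0,-9,0,-0.6,-10.8,0,-2.8,0,-13,0,-0.6,-14.1,0,-3.6,0,-17,0,-0.6,-17.4,0,-4.4,0,-22,0,-0.6,-20.7,0,-5.3,0,-27,0,-0.6,-24,0,-6.1,0,-31,0,-0.6,-26.3,0,-6.7,0,-34,0,-0.6,-27.4,0,-7,0,-35,0,-0.6,-27.7,0,-7.1,0,-35,0,-0.6,-27.7,0,-7.1,0,-35,0,-0.6]
}}

```text
time: 7.33
ee_pos: [0.4968, 0.3457, 0.1561]
tcp_rot: [-90.1, 0.0, -30.1]
wrist_force: [-0.2, -0.4, -1.7]
opening: 0.06
```

```bash
python3 -c "
from h import *
move(498.3,345.6,73,-30)
"
```

```text
t 7.33 pos [496.8 345.7 156.1] rot [-90.1   0.  -30.1] q [ 35.  12.   2.  80.  -0. 155.] open 60.0 F [-0.2 -0.4 -1.7]
ROW [0.14 8.31 0.08] [ 0.1 -0.1 -0. ] dist mm 83.0
```

Call:
{"name": "arm_command", "arguments": {
  "rows": [0,1.5,0,0,0,0,-0.6,0,3.5,0,0,0,0,-0.6,0.1,5.5,0,0,0,0,-0.6,0.1,7,0,0,0,0,-0.6,0.1,7.8,0,0,0,0,-0.6,0.1,8.1,0,0,0,0,-0.6,0.1,8.1,0,0,0,0,-0.6,0.1,8.1,0,0,0,0,-0.6]
}}

```text
time: 8.0
ee_pos: [0.4991, 0.3448, 0.0767]
tcp_rot: [-90.0, -0.0, -30.2]
wrist_force: [0.5, 0.0, -2.3]
opening: 0.0603
```

Call:
{"name": "arm_command", "arguments": {
  "rows": [0,0.1,0,0,0,0,-0.6,0,0.2,0,0,0,0,-0.6,0,0.2,0,0,0,0,-0.6,0,0.2,0,0,0,0,-0.6]
}}

```text
time: 8.33
ee_pos: [0.4985, 0.3451, 0.0743]
tcp_rot: [-90.0, -0.0, -30.1]
wrist_force: [1.0, 0.0, -2.7]
opening: 0.0599
```

Call:
{"name": "arm_command", "arguments": {
  "rows": [0,0.1,0,0,0,0,-0.6,0,0.2,0,0,0,0,-0.6,0,0.2,0,0,0,0,-0.6,0,0.2,0,0,0,0,-0.6]
}}

```text
time: 8.67
ee_pos: [0.4983, 0.345, 0.0718]
tcp_rot: [-90.0, 0.0, -30.1]
wrist_force: [0.2, -0.2, -1.5]
opening: 0.0604
```

Call:
{"name": "arm_command", "arguments": {
  "rows": [0,0.1,0,0,0,0,-0.6,0,0.1,0,0,0,0,-0.6,0,0.1,0,0,0,0,-0.6]
}}

```text
time: 8.92
ee_pos: [0.4984, 0.345, 0.0709]
tcp_rot: [-90.0, 0.0, -30.1]
wrist_force: [-0.1, -0.2, -1.8]
opening: 0.0603
```

Call:
{"name": "arm_command", "arguments": {
  "rows": [0,0.1,0,0,0,0,-0.6,0,0.1,0,0,0,0,-0.6,0,0.1,0,0,0,0,-0.6]
}}

```text
time: 9.17
ee_pos: [0.4985, 0.345, 0.0706]
tcp_rot: [-90.0, -0.0, -30.1]
wrist_force: [-3.2, -2.5, 4.5]
opening: 0.0604
```

Call:
{"name": "arm_command", "arguments": {
  "rows": [0,0.1,0,0,0,0,-0.6,0,0.1,0,0,0,0,-0.6,0,0.1,0,0,0,0,-0.6]
}}

```text
time: 9.42
ee_pos: [0.4985, 0.345, 0.0706]
tcp_rot: [-90.0, -0.0, -30.1]
wrist_force: [-6.5, -3.7, 12.9]
opening: 0.0606
```

Call:
{"name": "arm_command", "arguments": {
  "rows": [0,-0.1,0,0,0,0,0.5,0,-0.1,0,0,0,0,0.65,0,-0.1,0,0,0,0,0.7,0,-0.1,0,0,0,0,0.7,0,-0.5,0,0,0,0,0.7,0,-2,0,0,0,0,0.7,0,-4,0,0,0,0,0.7,0,-7,0,0,0,0,0.8,0,-10,0,0,0,0,1,0,-12,0,0,0,0,1]
}}

```text
time: 10.25
ee_pos: [0.4987, 0.3452, 0.1921]
tcp_rot: [-89.9, -0.1, -30.1]
wrist_force: [1.1, 0.8, 0.1]
opening: 0.0853
```

```bash
python3 -c "
from h import *
move(560.5,-116,180,-8)
from workcell import imaging
for n in ('scene',):
  c=imaging.camera(n); cv2.imwrite('pics/%s4.png'%n,c['pixels'])
"
```

```text
t 10.25 pos [498.7 345.2 192.1] rot [-89.9  -0.1 -30.1] q [ 35.  12.   5.  83.   0. 155.] open 85.3 F [1.1 0.8 0.1]
ROW [ 28.48   1.16 -36.8 ] [ -0.1 -22.1   0.1] dist mm 465.0
```

View pics/scene4.png

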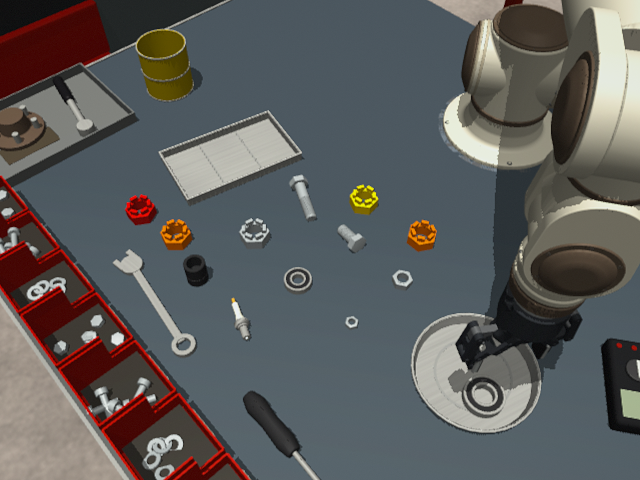

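Call:
{"name": "arm_command", "arguments": {
  "rows": [28.5,1.2,-36.8,0,-22,0,1,28.5,1.2,-36.8,0,-22,0,1,28.5,1.2,-36.8,0,-22,0,1,28.5,1.2,-36.8,0,-22,0,1,28.5,1.2,-36.8,0,-22,0,1,28.5,1.2,-36.8,0,-22,0,1,28.5,1.2,-36.8,0,-22,0,1,28.5,1.2,-36.8,0,-22,0,1,28.5,1.2,-36.8,0,-22,0,1,28.5,1.2,-36.8,0,-22,0,1,28.5,1.2,-36.8,0,-22,0,1,28.5,1.2,-36.8,0,-22,0,1]
}}

```text
time: 11.3
ee_pos: [0.5604, -0.1211, 0.1766]
tcp_rot: [-90.1, -0.0, -8.3]
wrist_force: [0.2, 0.5, -0.0]
opening: 0.0856
```

```bash
python3 -c "
from h import *
move(560.5,-116,78,-8)
"
```

```text
t 11.3 pos [ 560.4 -121.1  176.6] rot [-90.1  -0.   -8.3] q [-12.   8.  -1.  81.  -0.  86.] open 85.6 F [ 0.2  0.5 -0. ]
ROW [-0.06  9.86  0.51] [ 0.1 -0.3  0. ] dist mm 99.0
```

Call:
{"name": "arm_command", "arguments": {
  "rows": [0,0,0,0,0,0,1,0,0,0,0,0,0,1]
}}

```text
time: 11.47
ee_pos: [0.5602, -0.1168, 0.1767]
tcp_rot: [-90.0, 0.0, -8.2]
wrist_force: [-0.5, 1.0, 0.9]
opening: 0.0854
```

```bash
python3 -c "
from h import *
move(560.5,-116,76,-8)
"
```

```text
t 11.47 pos [ 560.2 -116.8  176.7] rot [-90.    0.   -8.2] q [-12.   7.  -1.  81.   0.  86.] open 85.4 F [-0.5  1.   0.9]
ROW [ 0.03 10.07  0.08] [-0.  -0.2 -0. ] dist mm 101.0
```

Call:
{"name": "arm_command", "arguments": {
  "rows": [0,4,0.1,0,0,0,1,0,7,0.1,0,0,0,1,0,9,0.1,0,0,0,1,0,10,0.1,0,0,0,1,0,10.3,0.1,0,0,0,1,0,10.3,0.1,0,0,0,1,0,10.3,0.1,0,0,0,1]
}}

```text
time: 12.05
ee_pos: [0.5612, -0.1149, 0.0755]
tcp_rot: [-90.0, -0.1, -8.1]
wrist_force: [0.5, -0.1, 0.1]
opening: 0.0855
```

Call:
{"name": "arm_command", "arguments": {
  "rows": [0,0,0,0,0,0,0.5,0,0,0,0,0,0,0.3,0,0,0,0,0,0,0.1,0,0,0,0,0,0,0,0,0,0,0,0,0,-0.2,0,0,0,0,0,0,-0.5,0,0,0,0,0,0,-0.7,0,0,0,0,0,0,-0.7,0,0,0,0,0,0,-0.7,0,0,0,0,0,0,-0.7]
}}

```text
time: 12.88
ee_pos: [0.561, -0.1155, 0.0752]
tcp_rot: [-90.0, -0.1, -8.1]
wrist_force: [-0.7, 0.3, 5.7]
opening: 0.0447
```

```bash
python3 -c "
from h import *
move(560.5,-116,160,-8)
"
```

```text
t 12.88 pos [ 561.  -115.5   75.2] rot [-90.   -0.1  -8.1] q [-12.  10. -10.  70.   0.  86.] open 44.7 F [-0.7  0.3  5.7]
ROW [-0.03 -8.48 -0.06] [ 0.  -0.1  0.1] dist mm 85.0
```

Call:
{"name": "arm_command", "arguments": {
  "rows": [0,-0.5,0,0,0,0,-0.7,0,-1.5,0,0,0,0,-0.7,0,-3,0,0,0,0,-0.7,0,-5.5,0,0,0,0,-0.7,0,-8,0,0,0,0,-0.7,0,-9.5,0,0,0,0,-0.7,0,-10,0,0,0,0,-0.7,0,-10,0,0,0,0,-0.7]
}}

```text
time: 13.55
ee_pos: [0.561, -0.1155, 0.1757]
tcp_rot: [-90.0, -0.1, -8.1]
wrist_force: [0.0, 1.1, -3.1]
opening: 0.0448
```

```bash
python3 -c "
from h import *
move(458.3,276.4,170,-30)
"
```

```text
t 13.55 pos [ 561.  -115.5  175.7] rot [-90.   -0.1  -8.1] q [-12.   7.  -2.  81.  -0.  86.] open 44.8 F [ 0.   1.1 -3.1]
ROW [-15.7    0.52  37.35] [-0.  21.9  0.1] dist mm 405.0
```

Call:
{"name": "arm_command", "arguments": {
  "rows": [-0.6,0,1.4,0,1,0,-0.7,-1.7,0,4,0,3,0,-0.7,-3,0,7.2,0,5,0,-0.7,-4.5,0,10.7,0,7,0,-0.7,-6,0,14.3,0,9,0,-0.7,-7.5,0,17.8,0,11,0,-0.7,-9,0,21.4,0,13,0,-0.7,-10.5,0,25,0,15,0,-0.7,-12,0,28.5,0,17,0,-0.7,-13.5,0,32,0,19,0,-0.7,-14.7,0,35,0,21,0,-0.7,-15.4,0,36.6,0,22,0,-0.7]
}}

```text
time: 14.55
ee_pos: [0.458, 0.2715, 0.1723]
tcp_rot: [-90.1, 0.1, -30.1]
wrist_force: [-0.3, 0.1, -1.8]
opening: 0.0451
```

Call:
{"name": "arm_command", "arguments": {
  "rows": [-0.3,0,0.7,0,0,0,-0.7,-0.3,0,0.7,0,0,0,-0.7,-0.3,0,0.7,0,0,0,-0.7]
}}

```text
time: 14.8
ee_pos: [0.4605, 0.2758, 0.173]
tcp_rot: [-90.1, 0.0, -30.1]
wrist_force: [-0.2, -1.5, -3.5]
opening: 0.0449
```

```bash
python3 -c "
from h import *
move(458.3,276.4,83,-30)
"
```

```text
t 14.8 pos [460.5 275.8 173. ] rot [-90.1   0.  -30.1] q [ 31.   3.  -7.  81.  -0. 151.] open 44.9 F [-0.2 -1.5 -3.5]
ROW [-0.21  9.   -0.04] [ 0.1 -0.1 -0. ] dist mm 90.0
```

Call:
{"name": "arm_command", "arguments": {
  "rows": [0,1.5,0,0,0,0,-0.7,-0.1,3.5,0,0,0,0,-0.7,-0.2,5.5,0,0,0,0,-0.7,-0.2,7.5,0,0,0,0,-0.7,-0.2,8.5,0,0,0,0,-0.7,-0.2,9,0,0,0,0,-0.7,-0.2,9.2,0,0,0,0,-0.7,-0.2,9.2,0,0,0,0,-0.7,-0.2,9.2,0,0,0,0,-0.7]
}}

```text
time: 15.55
ee_pos: [0.4594, 0.2773, 0.0831]
tcp_rot: [-89.9, -0.0, -30.1]
wrist_force: [0.1, -0.4, -2.1]
opening: 0.0452
```

Call:
{"name": "arm_command", "arguments": {
  "rows": [0,0.1,0,0,0,0,-0.7,0,0.2,0,0,0,0,-0.7,0,0.2,0,0,0,0,-0.7,0,0.2,0,0,0,0,-0.7]
}}

```text
time: 15.88
ee_pos: [0.4589, 0.2774, 0.0802]
tcp_rot: [-90.0, -0.0, -30.1]
wrist_force: [-0.5, 0.0, -1.6]
opening: 0.0449
```

Call:
{"name": "arm_command", "arguments": {
  "rows": [0,0.1,0,0,0,0,-0.7,0,0.2,0,0,0,0,-0.7,0,0.2,0,0,0,0,-0.7,0,0.2,0,0,0,0,-0.7]
}}

```text
time: 16.22
ee_pos: [0.4589, 0.2774, 0.0782]
tcp_rot: [-90.0, -0.0, -30.1]
wrist_force: [-0.3, 0.7, 0.5]
opening: 0.0448
```

Call:
{"name": "arm_command", "arguments": {
  "rows": [0,0.1,0,0,0,0,-0.7,0,0.1,0,0,0,0,-0.7,0,0.1,0,0,0,0,-0.7]
}}

```text
time: 16.47
ee_pos: [0.4589, 0.2774, 0.0782]
tcp_rot: [-90.0, -0.0, -30.1]
wrist_force: [-4.3, -1.4, 9.6]
opening: 0.0452
```

Contact at the expected height. Release with a modest opening and rise.

Call:
{"name": "arm_command", "arguments": {
  "rows": [0,-0.1,0,0,0,0,0.2,0,-0.1,0,0,0,0,0.4,0,-0.1,0,0,0,0,0.5,0,-0.1,0,0,0,0,0.5,0,-1,0,0,0,0,0.5,0,-3,0,0,0,0,0.5,0,-6,0,0,0,0,0.6,0,-9,0,0,0,0,1,0,-11,0,0,0,0,1,0,-11,0,0,0,0,1]
}}

```text
time: 17.3
ee_pos: [0.4602, 0.2781, 0.1925]
tcp_rot: [-89.6, -0.2, -30.1]
wrist_force: [0.3, 0.4, 0.7]
opening: 0.0854
```

```bash
python3 -c "
from h import *
move(566,6,180,0)
from workcell import imaging
c=imaging.camera('scene'); cv2.imwrite('pics/scene5.png',c['pixels'])
"
```

```text
t 17.3 pos [460.2 278.1 192.5] rot [-89.6  -0.2 -30.1] q [ 31.   2.  -5.  82.  -0. 151.] open 85.4 F [0.3 0.4 0.7]
ROW [ 22.8    1.22 -18.23] [ -0.3 -30.1   0.3] dist mm 292.0
```

View pics/scene5.png

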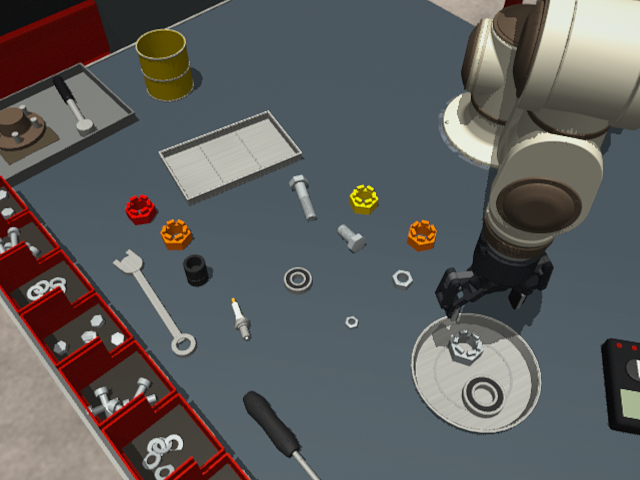

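Call:
{"name": "arm_command", "arguments": {
  "rows": [22.8,1,-18.2,0,45,0,1,22.8,1,-18.2,0,45,0,1,22.8,1,-18.2,0,45,0,1,22.8,1,-18.2,0,45,0,1,22.8,1,-18.2,0,45,0,1,22.8,1,-18.2,0,45,0,1,22.8,1,-18.2,0,45,0,1,22.8,1,-18.2,0,45,0,1,22.8,1,-18.2,0,45,0,1,22.8,1,-18.2,0,45,0,1,22.8,1,-18.2,0,45,0,1,22.8,1,-18.2,0,45,0,1]
}}

```text
time: 18.35
ee_pos: [0.5645, 0.0067, 0.1769]
tcp_rot: [-90.0, 0.0, -75.0]
wrist_force: [0.4, -0.8, 0.5]
opening: 0.0853
```

```bash
python3 -c "
from h import *
move(566,6,71,-75)
"
```

```text
t 18.35 pos [564.5   6.7 176.9] rot [-90.   0. -75.] q [  1.   6.  -2.  81.   0. 166.] open 85.3 F [ 0.4 -0.8  0.5]
ROW [ 0.1  10.59  0.13] [ 0. -0. -0.] dist mm 106.0
```

Call:
{"name": "arm_command", "arguments": {
  "rows": [0.1,4,0.1,0,0,0,1,0.1,7,0.1,0,0,0,1,0.1,9,0.1,0,0,0,1,0.1,10.2,0.1,0,0,0,1,0.1,10.7,0.1,0,0,0,1,0.1,10.7,0.1,0,0,0,1,0.1,10.7,0.1,0,0,0,1]
}}

```text
time: 18.93
ee_pos: [0.5665, 0.0052, 0.0712]
tcp_rot: [-89.9, -0.0, -75.1]
wrist_force: [0.6, 0.1, -0.2]
opening: 0.0855
```

Call:
{"name": "arm_command", "arguments": {
  "rows": [0,0,0,0,0,0,0.5,0,0,0,0,0,0,0.3,0,0,0,0,0,0,0.1,0,0,0,0,0,0,0,0,0,0,0,0,0,-0.2,0,0,0,0,0,0,-0.5,0,0,0,0,0,0,-0.7,0,0,0,0,0,0,-0.7,0,0,0,0,0,0,-0.7,0,0,0,0,0,0,-0.7]
}}

```text
time: 19.77
ee_pos: [0.5665, 0.0047, 0.0713]
tcp_rot: [-89.9, -0.0, -75.1]
wrist_force: [-0.7, -0.3, 5.9]
opening: 0.0451
```

```bash
python3 -c "
from h import *
move(566,6,160,-75)
"
```

```text
t 19.77 pos [566.5   4.7  71.3] rot [-89.9  -0.  -75.1] q [  0.   9. -11.  70.   0. 166.] open 45.1 F [-0.7 -0.3  5.9]
ROW [-0.13 -8.87 -0.  ] [-0.1 -0.1  0. ] dist mm 89.0
```

Call:
{"name": "arm_command", "arguments": {
  "rows": [0,-0.5,0,0,0,0,-0.7,0,-1.5,0,0,0,0,-0.7,0,-3,0,0,0,0,-0.7,0,-5.5,0,0,0,0,-0.7,0,-8,0,0,0,0,-0.7,0,-9,0,0,0,0,-0.7,0,-9.2,0,0,0,0,-0.7,0,-9.2,0,0,0,0,-0.7]
}}

```text
time: 20.43
ee_pos: [0.5662, 0.0047, 0.1623]
tcp_rot: [-89.9, -0.0, -75.1]
wrist_force: [-0.1, -0.0, -2.2]
opening: 0.045
```

```bash
python3 -c "
from h import *
move(403.5,-286,160,-102)
from workcell import imaging
c=imaging.camera('scene'); cv2.imwrite('pics/scene6.png',cv2.resize(c['pixels'][150:350,200:450],None,fx=3,fy=3))
"
```

```text
t 20.43 pos [566.2   4.7 162.3] rot [-89.9  -0.  -75.1] q [  0.   7.  -4.  80.  -0. 166.] open 45.0 F [-0.1 -0.  -2.2]
ROW [ 23.92   0.21 -23.19] [-0.1 26.9  0. ] dist mm 333.0
```

View pics/scene6.png

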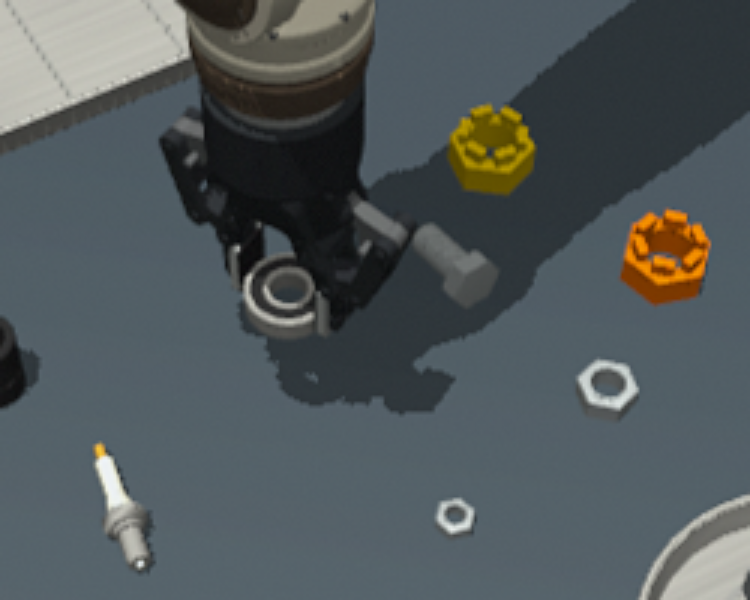

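Call:
{"name": "arm_command", "arguments": {
  "rows": [1.2,0,-1.2,0,1,0,-0.7,3.2,0,-3.1,0,3,0,-0.7,5.7,0,-5.5,0,6,0,-0.7,8.2,0,-8,0,9,0,-0.7,10.7,0,-10.4,0,12,0,-0.7,13.2,0,-12.8,0,15,0,-0.7,15.7,0,-15.2,0,18,0,-0.7,18.2,0,-17.7,0,21,0,-0.7,20.7,0,-20.1,0,24,0,-0.7,22.7,0,-22,0,26,0,-0.7,23.6,0,-22.9,0,27,0,-0.7,23.9,0,-23.2,0,27,0,-0.7]
}}

```text
time: 21.48
ee_pos: [0.4014, -0.2872, 0.1602]
tcp_rot: [-90.1, 0.0, -102.3]
wrist_force: [-0.5, -0.2, -0.8]
opening: 0.0449
```

Call:
{"name": "arm_command", "arguments": {
  "rows": [0,0,0,0,0,0,-0.7,0,0,0,0,0,0,-0.7]
}}

```text
time: 21.65
ee_pos: [0.4031, -0.2853, 0.161]
tcp_rot: [-90.1, 0.1, -102.1]
wrist_force: [0.1, -0.7, -1.5]
opening: 0.045
```

```bash
python3 -c "
from h import *
move(403.5,-286,79,-102)
"
```

```text
t 21.65 pos [ 403.1 -285.3  161. ] rot [-9.010e+01  1.000e-01 -1.021e+02] q [-35.  -3. -14.  79.   0. 157.] open 45.0 F [ 0.1 -0.7 -1.5]
ROW [0.07 8.2  0.07] [ 0.1 -0.1 -0.1] dist mm 82.0
```

Call:
{"name": "arm_command", "arguments": {
  "rows": [0,1.5,0,0,0,0,-0.7,0.1,3.5,0.1,0,0,0,-0.7,0.1,5.5,0.1,0,0,0,-0.7,0.1,7,0.1,0,0,0,-0.7,0.1,8,0.1,0,0,0,-0.7,0.1,8.3,0.1,0,0,0,-0.7,0.1,8.3,0.1,0,0,0,-0.7,0.1,8.3,0.1,0,0,0,-0.7]
}}

```text
time: 22.32
ee_pos: [0.4044, -0.2868, 0.0796]
tcp_rot: [-90.0, -0.0, -102.1]
wrist_force: [-0.6, -0.5, -0.9]
opening: 0.045
```

Call:
{"name": "arm_command", "arguments": {
  "rows": [0,0.1,0,0,0,0,-0.7,0,0.2,0,0,0,0,-0.7,0,0.2,0,0,0,0,-0.7,0,0.2,0,0,0,0,-0.7]
}}

```text
time: 22.65
ee_pos: [0.404, -0.2871, 0.0773]
tcp_rot: [-90.0, -0.0, -102.1]
wrist_force: [0.8, 0.5, -0.9]
opening: 0.0448
```

Call:
{"name": "arm_command", "arguments": {
  "rows": [0,0.1,0,0,0,0,-0.7,0,0.2,0,0,0,0,-0.7,0,0.2,0,0,0,0,-0.7,0,0.2,0,0,0,0,-0.7]
}}

```text
time: 22.98
ee_pos: [0.4039, -0.287, 0.0748]
tcp_rot: [-90.0, 0.0, -102.1]
wrist_force: [-0.3, 0.1, -1.1]
opening: 0.0451
```

Call:
{"name": "arm_command", "arguments": {
  "rows": [0,0.1,0,0,0,0,-0.7,0,0.1,0,0,0,0,-0.7,0,0.1,0,0,0,0,-0.7]
}}

```text
time: 23.23
ee_pos: [0.404, -0.2871, 0.0743]
tcp_rot: [-90.0, -0.0, -102.1]
wrist_force: [-1.0, 1.0, 4.2]
opening: 0.0448
```

Call:
{"name": "arm_command", "arguments": {
  "rows": [0,0.1,0,0,0,0,-0.7,0,0.1,0,0,0,0,-0.7,0,0.1,0,0,0,0,-0.7]
}}

```text
time: 23.48
ee_pos: [0.404, -0.2871, 0.0743]
tcp_rot: [-90.0, -0.0, -102.1]
wrist_force: [-6.2, 3.7, 14.3]
opening: 0.0449
```

Call:
{"name": "arm_command", "arguments": {
  "rows": [0,-0.1,0,0,0,0,0.2,0,-0.1,0,0,0,0,0.4,0,-0.1,0,0,0,0,0.5,0,-0.1,0,0,0,0,0.5,0,-1,0,0,0,0,0.5,0,-3,0,0,0,0,0.5,0,-6,0,0,0,0,0.6,0,-9,0,0,0,0,1,0,-10,0,0,0,0,1,0,-10,0,0,0,0,1]
}}

```text
time: 24.32
ee_pos: [0.405, -0.2878, 0.1766]
tcp_rot: [-89.7, -0.1, -102.1]
wrist_force: [0.2, -0.4, -0.4]
opening: 0.0855
```

```bash
python3 -c "
from h import *
move(437.5,-126,170,-26)
from workcell import imaging
c=imaging.camera('scene'); cv2.imwrite('pics/scene7.png',c['pixels'])
"
```

```text
t 24.32 pos [ 405.  -287.8  176.6] rot [-8.970e+01 -1.000e-01 -1.021e+02] q [-35.  -3. -12.  81.   0. 157.] open 85.5 F [ 0.2 -0.4 -0.4]
ROW [-16.5    0.62  -0.22] [ -0.2 -76.1   0.3] dist mm 165.0
```

View pics/scene7.png

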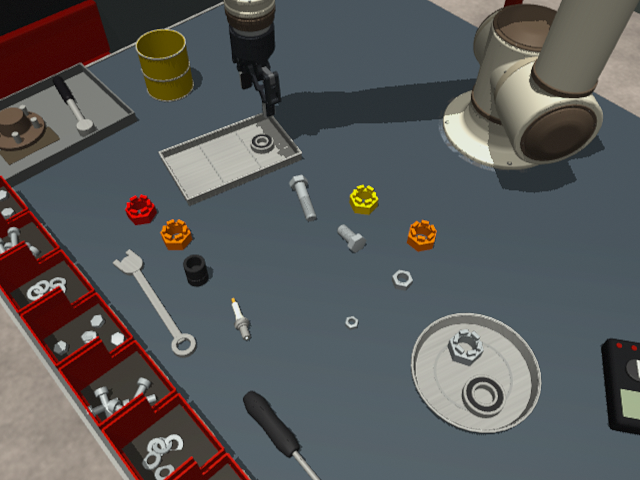

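Call:
{"name": "arm_command", "arguments": {
  "rows": [-16.5,0.5,-0.2,0,-76,0,1,-16.5,0.5,-0.2,0,-76,0,1,-16.5,0.5,-0.2,0,-76,0,1,-16.5,0.5,-0.2,0,-76,0,1,-16.5,0.5,-0.2,0,-76,0,1,-16.5,0.5,-0.2,0,-76,0,1,-16.5,0.5,-0.2,0,-76,0,1,-16.5,0.5,-0.2,0,-76,0,1,-16.5,0.5,-0.2,0,-76,0,1,-16.5,0.5,-0.2,0,-76,0,1,-16.5,0.5,-0.2,0,-76,0,1,-16.5,0.5,-0.2,0,-76,0,1]
}}

```text
time: 25.37
ee_pos: [0.436, -0.1251, 0.1664]
tcp_rot: [-90.0, 0.1, -25.9]
wrist_force: [0.6, 0.3, -0.3]
opening: 0.0853
```

Call:
{"name": "arm_command", "arguments": {
  "rows": [0,0,0,0,0,0,1]
}}

```text
time: 25.45
ee_pos: [0.4361, -0.1251, 0.1667]
tcp_rot: [-90.0, 0.1, -26.3]
wrist_force: [0.2, 0.7, -0.8]
opening: 0.0851
```

```bash
python3 -c "
from h import *
move(437.5,-126,76,-26)
"
```

```text
t 25.45 pos [ 436.1 -125.1  166.7] rot [-90.    0.1 -26.3] q [-16.  -9. -18.  80.   0. 100.] open 85.1 F [ 0.2  0.7 -0.8]
ROW [ 0.18  9.07 -0.02] [ 0.  -0.3 -0.1] dist mm 91.0
```

Call:
{"name": "arm_command", "arguments": {
  "rows": [0.1,4,0,0,0,0,0.8,0.1,7,0,0,0,0,0.6,0.1,8.5,0,0,0,0,0.4,0.1,9,0,0,0,0,0.2,0.1,9.1,0,0,0,0,0.2,0.1,9.1,0,0,0,0,0.2,0.1,9.1,0,0,0,0,0.2]
}}

```text
time: 26.03
ee_pos: [0.4382, -0.1259, 0.0782]
tcp_rot: [-90.0, -0.1, -26.2]
wrist_force: [1.4, 0.5, 0.8]
opening: 0.051
```

Call:
{"name": "arm_command", "arguments": {
  "rows": [0,0,0,0,0,0,-0.1,0,0,0,0,0,0,-0.3,0,0,0,0,0,0,-0.5,0,0,0,0,0,0,-0.7,0,0,0,0,0,0,-1,0,0,0,0,0,0,-1,0,0,0,0,0,0,-1,0,0,0,0,0,0,-1,0,0,0,0,0,0,-1],
  "force": 70
}}

```text
time: 26.78
ee_pos: [0.4379, -0.1259, 0.0778]
tcp_rot: [-90.0, -0.1, -26.1]
wrist_force: [-0.6, 0.6, 5.9]
opening: 0.0171
```

```bash
python3 -c "
from h import *
move(437.5,-126,160,-26)
"
```

```text
t 26.78 pos [ 437.9 -125.9   77.8] rot [-90.   -0.1 -26.1] q [-16.  -6. -26.  70.  -0. 100.] open 17.1 F [-0.6  0.6  5.9]
ROW [-0.02 -8.22 -0.03] [-0.  -0.1  0.1] dist mm 82.0
```

Call:
{"name": "arm_command", "arguments": {
  "rows": [0,-0.5,0,0,0,0,-1,0,-1.5,0,0,0,0,-1,0,-3,0,0,0,0,-1,0,-5.5,0,0,0,0,-1,0,-7.5,0,0,0,0,-1,0,-9,0,0,0,0,-1,0,-9.2,0,0,0,0,-1,0,-9.2,0,0,0,0,-1]
}}

```text
time: 27.45
ee_pos: [0.4379, -0.1258, 0.17]
tcp_rot: [-90.0, -0.1, -26.1]
wrist_force: [-0.7, -0.3, -2.3]
opening: 0.0175
```

```bash
python3 -c "
from h import *
move(472,-300.7,168,-12)
from workcell import imaging
c=imaging.camera('scene'); cv2.imwrite('pics/scene8.png',cv2.resize(c['pixels'][100:300,200:450],None,fx=3,fy=3))
"
```

```text
t 27.45 pos [ 437.9 -125.8  170. ] rot [-90.   -0.1 -26.1] q [-16.  -9. -18.  81.  -0. 100.] open 17.5 F [-0.7 -0.3 -2.3]
ROW [ 10.76   0.21 -14.2 ] [ -0.  -14.1   0.1] dist mm 178.0
```

View pics/scene8.png

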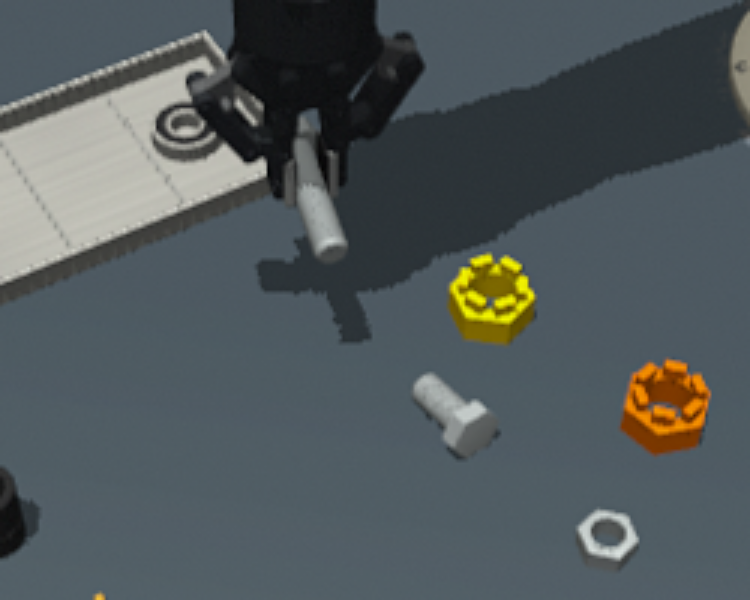

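Call:
{"name": "arm_command", "arguments": {
  "rows": [0.9,0,-1.2,0,-1,0,-1,2.7,0,-3.7,0,-3,0,-1,4.7,0,-6.4,0,-6,0,-1,6.7,0,-9.1,0,-9,0,-1,8.5,0,-11.7,0,-11,0,-1,10,0,-13.7,0,-13,0,-1,10.7,0.1,-14.6,0,-14,0,-1,10.9,0.2,-14.9,0,-14,0,-1,10.9,0.2,-14.9,0,-14,0,-1,10.9,0.2,-14.9,0,-14,0,-1]
}}

```text
time: 28.33
ee_pos: [0.4693, -0.3067, 0.1659]
tcp_rot: [-89.9, 0.1, -12.1]
wrist_force: [-0.3, -0.1, -2.3]
opening: 0.0172
```

```bash
python3 -c "
from h import *
move(470.6,-307.3,86,-12)
"
```

```text
t 28.33 pos [ 469.3 -306.7  165.9] rot [-89.9   0.1 -12.1] q [-33.   6.  -4.  80.   0.  69.] open 17.2 F [-0.3 -0.1 -2.3]
ROW [ 0.15  7.99 -0.04] [-0.1 -0.1 -0.1] dist mm 80.0
```

Expected contact at TCP z ≈ 80.8.

Call:
{"name": "arm_command", "arguments": {
  "rows": [0,1.5,0,0,0,0,-1,0.1,3.5,0,0,0,0,-1,0.1,5.5,0,0,0,0,-1,0.1,7,0,0,0,0,-1,0.1,8,0,0,0,0,-1,0.1,8.1,0,0,0,0,-1,0.1,8.1,0,0,0,0,-1,0.1,8.1,0,0,0,0,-1]
}}

```text
time: 29.0
ee_pos: [0.4712, -0.3075, 0.0871]
tcp_rot: [-90.0, -0.1, -12.1]
wrist_force: [-0.1, -0.3, -1.3]
opening: 0.0172
```

Call:
{"name": "arm_command", "arguments": {
  "rows": [0,0.1,0,0,0,0,-1,0,0.2,0,0,0,0,-1,0,0.3,0,0,0,0,-1,0,0.3,0,0,0,0,-1,0,0.3,0,0,0,0,-1]
}}

```text
time: 29.42
ee_pos: [0.4708, -0.3077, 0.083]
tcp_rot: [-90.0, -0.0, -12.1]
wrist_force: [-0.5, -0.2, -2.7]
opening: 0.0174
```

Call:
{"name": "arm_command", "arguments": {
  "rows": [0,0.1,0,0,0,0,-1,0,0.2,0,0,0,0,-1,0,0.2,0,0,0,0,-1,0,0.2,0,0,0,0,-1]
}}

```text
time: 29.75
ee_pos: [0.4708, -0.3077, 0.081]
tcp_rot: [-90.0, -0.0, -12.1]
wrist_force: [0.1, -0.7, -0.2]
opening: 0.0176
```

Call:
{"name": "arm_command", "arguments": {
  "rows": [0,0.1,0,0,0,0,-1,0,0.1,0,0,0,0,-1,0,0.1,0,0,0,0,-1]
}}

```text
time: 30.0
ee_pos: [0.4709, -0.3078, 0.0809]
tcp_rot: [-90.0, -0.0, -12.1]
wrist_force: [-2.7, 1.8, 6.4]
opening: 0.0173
```

Call:
{"name": "arm_command", "arguments": {
  "rows": [0,-0.1,0,0,0,0,-0.6,0,-0.1,0,0,0,0,-0.4,0,-0.1,0,0,0,0,-0.1,0,-0.1,0,0,0,0,-0.1,0,-1,0,0,0,0,-0.1,0,-3,0,0,0,0,-0.1,0,-6,0,0,0,0,0,0,-9,0,0,0,0,0.3,0,-10,0,0,0,0,0.3,0,-10,0,0,0,0,0.3]
}}

```text
time: 30.83
ee_pos: [0.4719, -0.3084, 0.1839]
tcp_rot: [-90.1, -0.3, -12.1]
wrist_force: [0.7, 0.2, -0.1]
opening: 0.0552
```

```bash
python3 -c "
from h import *
move(434.7,123.3,170,-26)
from workcell import imaging
c=imaging.camera('scene'); cv2.imwrite('pics/scene9.png',c['pixels'])
"
```

```text
t 30.83 pos [ 471.9 -308.4  183.9] rot [-90.1  -0.3 -12.1] q [-33.   6.  -2.  82.  -0.  69.] open 55.2 F [ 0.7  0.2 -0.1]
ROW [-12.7    1.24  41.43] [ 0.1 13.9  0.3] dist mm 434.0
```

View pics/scene9.png

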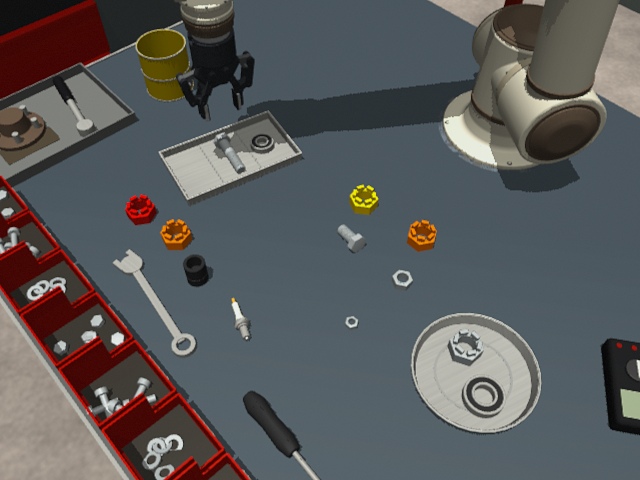

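Call:
{"name": "arm_command", "arguments": {
  "rows": [-12.7,1.2,41.4,0,14,0,0.5,-12.7,1.2,41.4,0,14,0,0.5,-12.7,1.2,41.4,0,14,0,0.5,-12.7,1.2,41.4,0,14,0,0.5,-12.7,1.2,41.4,0,14,0,0.5,-12.7,1.2,41.4,0,14,0,0.5,-12.7,1.2,41.4,0,14,0,0.5,-12.7,1.2,41.4,0,14,0,0.5,-12.7,1.2,41.4,0,14,0,0.5,-12.7,1.2,41.4,0,14,0,0.5,-12.7,1.2,41.4,0,14,0,0.5,-12.7,1.2,41.4,0,14,0,0.5]
}}

```text
time: 31.88
ee_pos: [0.4323, 0.1268, 0.1663]
tcp_rot: [-90.1, 0.1, -25.9]
wrist_force: [-0.0, -1.3, -0.5]
opening: 0.0641
```

Call:
{"name": "arm_command", "arguments": {
  "rows": [0,0,0,0,0,0,0.5,0,0,0,0,0,0,0.5,0,0,0,0,0,0,0.5]
}}

```text
time: 32.13
ee_pos: [0.4334, 0.1228, 0.1674]
tcp_rot: [-90.0, 0.0, -26.2]
wrist_force: [-0.2, -0.4, -0.0]
opening: 0.0642
```

```bash
python3 -c "
from h import *
move(434.7,123.3,74,-26)
"
```

```text
t 32.13 pos [433.4 122.8 167.4] rot [-90.    0.  -26.2] q [ 16.  -9. -19.  80.  -0. 132.] open 64.2 F [-0.2 -0.4 -0. ]
ROW [0.1  9.34 0.11] [ 0.  -0.2 -0. ] dist mm 93.0
```

Call:
{"name": "arm_command", "arguments": {
  "rows": [0.1,4,0.1,0,0,0,0.5,0.1,7,0.1,0,0,0,0.5,0.1,8.5,0.1,0,0,0,0.4,0.1,9.1,0.1,0,0,0,0.3,0.1,9.3,0.1,0,0,0,0.2,0.1,9.3,0.1,0,0,0,0.2,0.1,9.3,0.1,0,0,0,0.2]
}}

```text
time: 32.72
ee_pos: [0.4356, 0.124, 0.0762]
tcp_rot: [-89.9, -0.1, -26.2]
wrist_force: [-0.1, 0.9, -0.2]
opening: 0.0514
```

Call:
{"name": "arm_command", "arguments": {
  "rows": [0,0,0,0,0,0,0,0,0,0,0,0,0,-0.2,0,0,0,0,0,0,-0.4,0,0,0,0,0,0,-0.6,0,0,0,0,0,0,-0.8,0,0,0,0,0,0,-0.8,0,0,0,0,0,0,-0.8,0,0,0,0,0,0,-0.8],
  "force": 40
}}

```text
time: 33.38
ee_pos: [0.4354, 0.1244, 0.0761]
tcp_rot: [-89.9, -0.1, -26.1]
wrist_force: [-0.8, -1.1, 5.5]
opening: 0.0287
```

Call:
{"name": "arm_command", "arguments": {
  "rows": [0,-0.5,0,0,0,0,-0.8,0,-1.5,0,0,0,0,-0.8,0,-3,0,0,0,0,-0.8,0,-5.5,0,0,0,0,-0.8,0,-8,0,0,0,0,-0.8,0,-9,0,0,0,0,-0.8,0,-9.2,0,0,0,0,-0.8,0,-9.2,0,0,0,0,-0.8]
}}

```text
time: 34.05
ee_pos: [0.435, 0.1243, 0.1673]
tcp_rot: [-90.0, -0.0, -26.1]
wrist_force: [0.6, 0.2, -0.0]
opening: 0.0289
```

```bash
python3 -c "
from h import *
move(537.5,-314.6,165,-12)
from workcell import imaging
c=imaging.camera('scene'); cv2.imwrite('pics/scene10.png',cv2.resize(c['pixels'][150:350,300:550],None,fx=3,fy=3))
"
```

```text
t 34.05 pos [435.  124.3 167.3] rot [-90.   -0.  -26.1] q [ 16.  -9. -19.  80.  -0. 132.] open 28.9 F [ 0.6  0.2 -0. ]
ROW [ 28.52   0.23 -34.9 ] [ -0.  -14.1   0. ] dist mm 451.0
```

View pics/scene10.png

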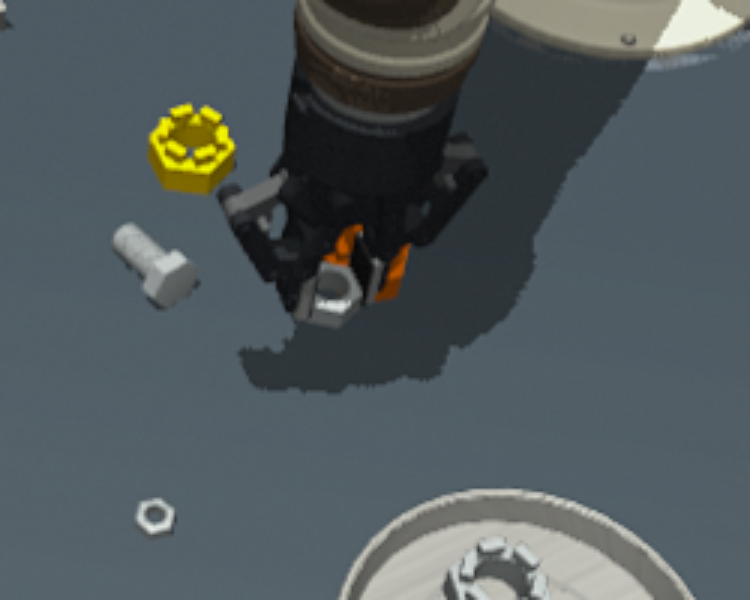

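Call:
{"name": "arm_command", "arguments": {
  "rows": [1.2,0,-1.5,0,-1,0,-0.8,3.3,0,-4,0,-2,0,-0.8,5.6,0,-6.9,0,-3,0,-0.8,8,0,-9.8,0,-4,0,-0.8,10.3,0,-12.7,0,-5,0,-0.8,12.7,0,-15.6,0,-6,0,-0.8,15,0,-18.4,0,-7,0,-0.8,17.4,0,-21.3,0,-8,0,-0.8,19.7,0,-24.2,0,-9,0,-0.8,22.1,0,-27.1,0,-11,0,-0.8,24.4,0,-29.9,0,-12,0,-0.8,26.6,0,-32.6,0,-13,0,-0.8]
}}

```text
time: 35.1
ee_pos: [0.5297, -0.2874, 0.1648]
tcp_rot: [-90.0, 0.1, -13.1]
wrist_force: [-0.3, -0.6, -0.9]
opening: 0.0288
```

Call:
{"name": "arm_command", "arguments": {
  "rows": [1.4,0,-1.8,0,-1,0,-0.8,1.7,0,-2.4,0,-1,0,-0.8,1.7,0,-2.4,0,-1,0,-0.8,1.7,0,-2.4,0,-1,0,-0.8]
}}

```text
time: 35.43
ee_pos: [0.5407, -0.3123, 0.1654]
tcp_rot: [-89.9, 0.1, -12.2]
wrist_force: [-0.5, 0.5, -0.2]
opening: 0.0291
```

```bash
python3 -c "
from h import *
move(537.5,-314.6,84,-12)
"
```

```text
t 35.43 pos [ 540.7 -312.3  165.4] rot [-89.9   0.1 -12.2] q [-30.  15.   6.  81.   0.  72.] open 29.1 F [-0.5  0.5 -0.2]
ROW [-0.24  8.14 -0.31] [-0.1 -0.2 -0.1] dist mm 82.0
```

Contact is expected at z ≈ 79.

Call:
{"name": "arm_command", "arguments": {
  "rows": [-0.1,1.5,-0.1,0,0,0,-0.8,-0.2,3.5,-0.3,0,0,0,-0.8,-0.2,5.5,-0.3,0,0,0,-0.8,-0.2,7,-0.3,0,0,0,-0.8,-0.2,8,-0.3,0,0,0,-0.8,-0.2,8.3,-0.3,0,0,0,-0.8,-0.2,8.3,-0.3,0,0,0,-0.8,-0.2,8.3,-0.3,0,0,0,-0.8]
}}

```text
time: 36.1
ee_pos: [0.539, -0.315, 0.0849]
tcp_rot: [-90.0, -0.1, -12.1]
wrist_force: [1.1, -0.6, -0.4]
opening: 0.0288
```

Call:
{"name": "arm_command", "arguments": {
  "rows": [0,0.1,0,0,0,0,-0.8,0,0.2,0,0,0,0,-0.8,0,0.3,0,0,0,0,-0.8,0,0.3,0,0,0,0,-0.8,0,0.3,0,0,0,0,-0.8]
}}

```text
time: 36.52
ee_pos: [0.5387, -0.3154, 0.0811]
tcp_rot: [-90.0, -0.0, -12.1]
wrist_force: [0.1, -0.6, -0.3]
opening: 0.0284
```

Call:
{"name": "arm_command", "arguments": {
  "rows": [0,0.1,0,0,0,0,-0.8,0,0.2,0,0,0,0,-0.8,0,0.2,0,0,0,0,-0.8,0,0.2,0,0,0,0,-0.8]
}}

```text
time: 36.85
ee_pos: [0.5388, -0.3154, 0.0792]
tcp_rot: [-90.0, -0.0, -12.1]
wrist_force: [-1.3, 0.7, 1.4]
opening: 0.0285
```

Call:
{"name": "arm_command", "arguments": {
  "rows": [0,0.1,0,0,0,0,-0.8,0,0.1,0,0,0,0,-0.8,0,0.1,0,0,0,0,-0.8]
}}

```text
time: 37.1
ee_pos: [0.5388, -0.3154, 0.0791]
tcp_rot: [-90.0, -0.0, -12.1]
wrist_force: [-4.2, 1.6, 9.0]
opening: 0.0286
```

Call:
{"name": "arm_command", "arguments": {
  "rows": [0,-0.1,0,0,0,0,-0.2,0,-0.1,0,0,0,0,0,0,-0.1,0,0,0,0,0.05,0,-0.1,0,0,0,0,0.05,0,-1,0,0,0,0,0.05,0,-3,0,0,0,0,0.1,0,-6,0,0,0,0,0.1,0,-10,0,0,0,0,0.1,0,-14,0,0,0,0,0.1,0,-14,0,0,0,0,0.1]
}}

```text
time: 37.93
ee_pos: [0.5403, -0.3162, 0.2277]
tcp_rot: [-90.2, -0.6, -12.1]
wrist_force: [1.5, -0.8, 1.0]
opening: 0.047
```

Call:
{"name": "arm_command", "arguments": {
  "rows": [-18,-6,20,0,0,0,0.1,-18,-6,20,0,0,0,0.1,-18,-6,20,0,0,0,0.1,-18,-6,20,0,0,0,0.1,-18,-6,20,0,0,0,0.1,-18,-6,20,0,0,0,0.1,-18,-6,20,0,0,0,0.1,-18,-6,20,0,0,0,0.1,-18,-6,20,0,0,0,0.1,-18,-6,20,0,0,0,0.1]
}}

```text
time: 38.77
ee_pos: [0.405, -0.0822, 0.2783]
tcp_rot: [-90.0, -0.1, -12.1]
wrist_force: [-0.1, -0.3, 0.2]
opening: 0.0463
```

```bash
python3 - <<'E'
from h import *
from workcell import imaging,sensors
print(sensors.get_obs()["time"])
for n in("top","scene"):
    c=imaging.camera(n); cv2.imwrite(f"pics/{n}F.png",c["pixels"]); W=cloud(c)
    if n=="top": cv2.imwrite("pics/topFc.png",cv2.resize(c["pixels"][190:350,400:540],None,fx=4,fy=3.7))
    for nm,x,y,r in(("bl",498,345,45),("castle",459,277,40),("bs",404,-287,40),("bolt",471,-301,60),("nut",538,-315,35)):
        m=(np.hypot(W[...,0]*1e3-x,W[...,1]*1e3-y)<r)&(W[...,2]>.0095)&(W[...,2]<.08)
        p=W[m]*1000
        if len(p)>5: print(n,nm,len(p),"z95",np.percentile(p[:,2],95).round(1),"std top",p[p[:,2]>np.percentile(p[:,2],50)][:,2].std().round(2),np.round(cv2.minEnclosingCircle(p[:,:2].astype(np.float32))[0]))
E
```

```text
38.7667
top bl 565 z95 20.6 std top 1.15 [503. 344.]
top castle 351 z95 37.1 std top 3.54 [459. 277.]
top bs 131 z95 19.1 std top 1.27 [ 400. -295.]
top bolt 224 z95 34.1 std top 3.04 [ 469. -311.]
top nut 56 z95 21.4 std top 1.16 [ 538. -322.]
scene bl 1184 z95 20.8 std top 0.99 [498. 345.]
scene castle 776 z95 37.5 std top 3.8 [458. 277.]
scene bs 327 z95 19.2 std top 1.21 [ 403. -286.]
scene bolt 614 z95 32.6 std top 3.74 [ 471. -301.]
scene nut 184 z95 20.4 std top 1.24 [ 539. -316.]
```

View pics/sceneF.png

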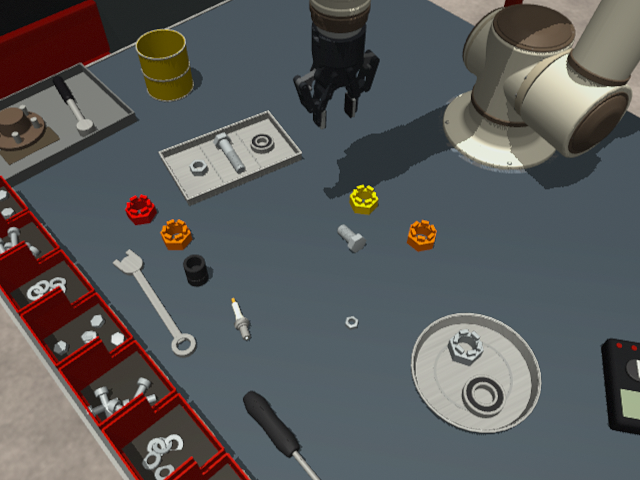

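View pics/topF.png

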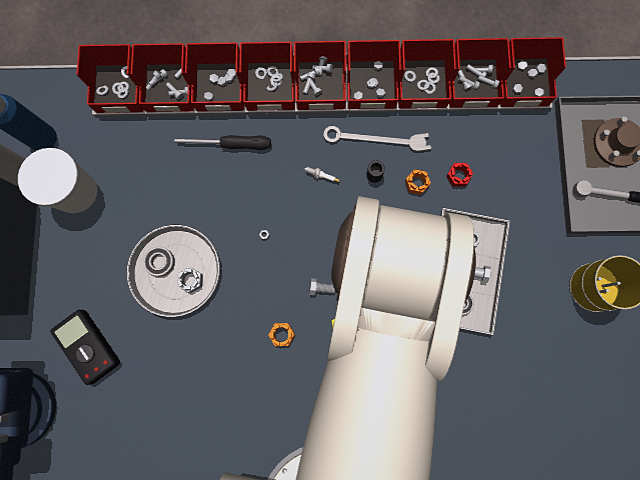

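```bash
python3 -c "
from workcell import bot,sensors
print(bot.job_done()); print(sensors.get_obs()['time'])"
```

```text
the job is handed in; nothing more can be done
None
the job is handed in; nothing more can be done
```

The job is done and was handed in at about 39 s of the 120 s allowed.

I moved the parts in the order asked. The large ball bearing went into the round dish first, then the castle nut. The small ball bearing, the long bolt and the large hex nut then went into the oblong tray. Each part was lowered until the wrist force showed light contact (about 6–14 N) at the expected height, and only then released, so the bearings were set down and not dropped.

**Last checks:**
- **Heights:** in the scene camera's depth map, each part's top stands where it should if it lies flat on its floor. The large bearing reads 20.8 mm, the castle nut 37.5 mm, the small bearing 19.2 mm, the bolt head 32.6 mm and the nut 20.4 mm. All readings are within about 2 mm of the expected height, which matches the camera calibration.
- **Spacing:** the parts lie side by side with clear gaps between them.
- **Left in place:** in the pictures the short bolt, the small nut and the coloured look-alikes have not moved.

**Disagreements and retries:**
- In the last top-camera picture the arm covered part of the tray. The tray check therefore rests mainly on the scene camera; the top camera's positions for the tray parts came out several millimetres off.
- The first grip on the large bearing sat a little high, so I opened and took it again lower before lifting.

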